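# Stir fresh slugs into the glue charge

## Task

Three fresh cylindrical slugs lie side by side, just as they were loaded, in the cold glue tank. Draw the wooden paddle out from under the riser, put it down and take it again by its handle, then stir the charge with the blade low, in at least three wide turns right round the tank, and go on until the slugs are scattered through the charge, the two farthest from each other more than half the tank's inside width apart. Keep all the pieces in the tank and your fingers off them, leave the other things on the bench where they are, and finish with the paddle standing blade down in the steel tool cup.

Things in the scene. Friction and masses are not known exactly. Their poses are not given: they have to be found in the camera images.
- tank_floor (a point): middle of the inside floor of the open cast-metal glue tank, fixed and cold, in a white perforated guard. z up; +y points to the glue head. Floor 22 mm, rim 100 mm above the bench: 78 mm deep. Inside 132 mm square, each corner cut off by 30 mm; walls with guard 27 mm thick, 185 mm square outside
- head_top (a point): middle of the top of the glue head's teal perforated cover, 225 mm above the bench; 120 mm along x, 190 mm along y. It stands beside the tank, 225 mm from the tank's middle, on a black base plate 73 mm high; fixed to the tank, same axes
- paddle_tip (a point): middle of the end edge of the loose beech paddle's blade. Paddle 260 mm long, straight, 50 to 90 g: handle 178 long, 20 wide, 26 thick; blade 84 long, 26 wide, 8 thick. x axis from handle to tip, y across the width, z up as it lies. It lies flat, handle pushed under the riser, only the blade out; its points are at half thickness, 13 mm above the bench
- paddle_blade (a point): middle of the paddle's blade, 42 mm back from the tip, axes as for the tip
- paddle_end (a point): middle of the paddle's handle near its far end: 235 mm back from the tip, 25 mm before the end of the handle; axes as for the tip. At the start it is hidden under the riser
- riser_edge (a point): middle of the front edge of the low steel bench riser (fixed): a shelf 260 mm along x, 240 mm deep in y, top 48 mm and underside 42 mm above the bench, with stock 60 mm high on it from 90 mm behind this edge. The point is 45 mm above the bench; +y points out of the opening, the way the paddle comes out
- cup_mouth (a point): middle of the mouth of the open steel tool cup, fixed to the bench by a round flange (112 mm across); cup 84 mm outside diameter, 78 mm inside, mouth 105 mm and inside floor 5 mm above the bench; z up
- jar_mid (a point): middle of a closed jar with a lid, 68 mm across, 110 mm tall: bystander, as tall as the tool cup
- bandroll_mid (a point): middle of a flat white roll of edge tape, 110 mm across, 22 mm high: bystander
- scraper_mid (a point): a scraper, 190 mm long, 60 mm wide, lying flat along its x axis: bystander
- wrench_mid (a point): an adjustable wrench, about 205 mm long, lying flat along its x axis: bystander
- slug_a_mid (a point): centre of one of the three glue slugs: loose cylinder 24 mm across, 22 mm long, 12 g, same ivory glue as the beads; it starts upright, close beside the other two in a row along the tank x axis, 22 mm from the middle towards the glue head
- slug_b_mid (a point): centre of one of the three glue slugs: loose cylinder 24 mm across, 22 mm long, 12 g, same ivory glue as the beads; it starts upright, close beside the other two in a row along the tank x axis, 22 mm from the middle towards the glue head
- slug_c_mid (a point): centre of one of the three glue slugs: loose cylinder 24 mm across, 22 mm long, 12 g, same ivory glue as the beads; it starts upright, close beside the other two in a row along the tank x axis, 22 mm from the middle towards the glue head
- bead_a_center (a point): centre of one of the five glue beads: loose ball 24 mm across, 10 g, on the tank floor
- bead_b_center (a point): centre of one of the five glue beads: loose ball 24 mm across, 10 g, on the tank floor
- bead_c_center (a point): centre of one of the five glue beads: loose ball 24 mm across, 10 g, on the tank floor
- bead_d_center (a point): centre of one of the five glue beads: loose ball 24 mm across, 10 g, on the tank floor
- bead_e_center (a point): centre of one of the five glue beads: loose ball 24 mm across, 10 g, on the tank floor

How it is judged:
By the outcome, as a careful person would: the job done as asked, in the order asked, and still so for the second after the job is handed in, with the robot touching nothing.
It also fails if it takes over 72 s, if anything falls off the work surface, if the arm or the gripper's body presses on something with over 40 N, if the wrist force passes 120 N, or if a joint passes its speed limit or range.

## Robot

A 6-joint arm with a two-finger parallel gripper is mounted at the origin on the work surface. World frame = base frame: x ahead of the robot, y to its left, z up, the work surface at z = 0. Lengths are in m, angles in rad, forces in N, time in s.
With the tool pointing down it reaches from about 0.35 to 0.775 m from the base axis. Payload 7.3 kg.
Tool frame: the origin (TCP) lies at the centre of the arm's flange, where the gripper is bolted on; the fingertips stand 178 mm ahead of it and the grasp point (between the pads) lies 159 mm ahead of it; z points along the fingers, y is the line along which they close (so a half turn about z gives the same grasp; the last joint's range is limited). The gripper opens to 92 mm and grips with 3 to 60 N. Pads are 19 mm wide; open, the fingers measure 130 mm over their backs; the gripper's body (75 mm by 190 mm) begins 47 mm behind the grasp point.
Start: joints at [-1.488, 0.342, 1.524, -0, 1.275, -0.146], TCP at [0.119, -0.511, 0.405] pointing down, gripper open.
Joint ranges: [-2.53, 2.53], [-0.77, 2.02], [0.04, 2.7], [-1, 4.14], [0.28, 2.66], [-3.11, 3.11]. Speed limits (rad/s): [2.57, 2.57, 3.14, 3.14, 3.14, 3.14].

## Interface

Orientations are given as [roll, pitch, yaw] about the fixed x, y, z axes, in that order (R = Rz(yaw) Ry(pitch) Rx(roll)).
In Python, from cell import telemetry, vision, ticket gives the robot as it stands.
- The arm moves only by the shell command python3 -m crank 'ROWS' [FORCE]. ROWS is JSON, a list of rows, each a list of 5 numbers: the gripper command: -1 is shut, 1 is fully open, values between are in proportion, then the shift along the tool's x, y, z in mm, then the turn about the tool's z in rad. In form: [[fingers, dx, dy, dz, roll], ...]. A call has 1 to 12 rows; each row is the pose to reach, as a shift and turn from the pose commanded when the call began, along the tool's axes at that moment; what a row does not reach only later rows make up. A row lasts 1/12 s, in which the tool goes at most 41.7 mm and 7.16 degrees, less where a joint would pass 70% of its speed; a pose out of reach is approached as far as the arm can. A call with a gripper value outside its range is refused whole. The fingers move at their own pace and stop on an object; FORCE is the grip in N (left out, the last holds). Time passes only in rows, so rows that repeat a pose let the fingers close. It gives the time, the measured TCP pose, the force, the opening and the grip force at its end, in the units of the state.
- telemetry.observe(): the state, without advancing time (a new reading comes with each control period).
- vision.read_camera(name): name is "scene" or "top" or "wrist"; returns (picture, depth): 420x560x3 uint8, red, green, blue; 420x560 float32, m along the optical axis (not along the pixel's ray), 0 where there is no reading.
- vision.get_calibration(name): a dict with "camera_matrix" (3x3 intrinsics, pixels), "rvec" (rotation vector, rad) and "tvec" (3), from world to camera coordinates, as OpenCV has them. Camera axes: x right, y down, z forward; pixel columns grow to the right and rows downward; lengths in m; the calibration is good to about 2 mm. A picture is of the moment at which its call begins: read the wrist's pose just before it. get_calibration takes no time and is no camera call; for the wrist camera it gives the pose at the moment of the call.
- ticket.hand_in(): hands the job in; it is judged then, once.
The state is a dict: "time": time; "qpos": joint angles; "qvel": joint speeds; "joint_efforts": joint torques, N m; "tool_pos": TCP position; "tool_rot": TCP orientation; "contact_force": force on the tool from outside, world axes, zero at the start; "torque": the same for the moment, N m; "opening": finger opening in m; "grip_force": force on a finger pad.
Only numpy, scipy, OpenCV 4.12 (cv2) and the standard library are available. Lean on these libraries where they do the work, as an engineer would, in place of code of your own. Each camera call takes 0.05 s, during which the arm holds its last target. There are 200 camera calls.

## Working session

There is one attempt and no reset: what is moved stays moved. The work goes in short steps, Python scripts to look and compute and a shell command to move; the robot and the scene stay as the last step left them, time stands still between calls to the robot, and variables do not carry over. Pictures are saved under pics/ and viewed, at most 12 in all, crops included, and the job is handed in when it is done.

```bash
ls; mkdir -p pics; cat > h.py <<'E'
import numpy as np, cv2
from cell import telemetry, vision, ticket
def cal(n):
    c=vision.get_calibration(n);R=cv2.Rodrigues(np.array(c["rvec"],float))[0]
    return np.array(c["camera_matrix"],float),R,np.array(c["tvec"],float).ravel()
def ray(n,uv,z,c=None):
    K,R,t=c or cal(n);uv=np.atleast_2d(uv).astype(float)
    d=(np.linalg.inv(K)@np.c_[uv,np.ones(len(uv))].T).T@R
    o=-R.T@t
    return o+d*((z-o[2])/d[:,2])[:,None]
def cloud(n,dep,c=None):
    K,R,t=c or cal(n);v,u=np.mgrid[:dep.shape[0],:dep.shape[1]]
    p=np.stack([(u-K[0,2])/K[0,0]*dep,(v-K[1,2])/K[1,1]*dep,dep],-1)
    return (p-t)@R
def save(n,img): cv2.imwrite("pics/"+n+".png",img[:,:,::-1])
E
python3 - <<'E'
from h import *
for n in("top","scene"):
    p,d=vision.read_camera(n);save(n+"0",p);np.savez("/tmp/"+n,p=p,d=d)
    K,R,t=cal(n);print(n,-R.T@t,R[2],K[0,0])
print(telemetry.observe())
E
```

```text
pics
top [0.50097189 0.05866893 1.5328981 ] [ 5.44458801e-02  1.61793264e-05 -9.98516723e-01] 530.3571612405101
scene [ 1.2012912  -0.77628768  0.87655771] [-0.49991194  0.65606015 -0.56539643] 497.0353009310896
{'time': 0.1, 'qpos': array([-1.48799809e+00,  3.42654572e-01,  1.52489777e+00,  5.48712926e-06,
        1.27539384e+00, -1.45987319e-01]), 'qvel': array([-0.00041246, -0.00238131, -0.00215625, -0.00060485,  0.00078127,
        0.00194327]), 'joint_efforts': array([ 7.45725865e-04, -4.32007456e+01, -2.44693512e+01,  7.18962145e-02,
        5.26464335e-02, -4.60534523e-05]), 'tool_pos': array([ 0.11908685, -0.51120037,  0.40412178]), 'tool_rot': array([-3.14025429e+00, -2.02088221e-04,  2.28783817e-01]), 'contact_force': array([ 0.983349  , -0.20366527,  1.78206718]), 'torque': array([ 0.04628664, -0.01542531,  0.00797601]), 'grip_force': 0.0, 'opening': 0.09154452056221267}
```

View pics/top0.png

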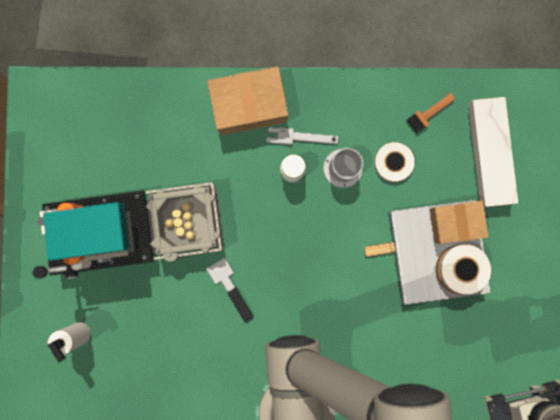

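View pics/scene0.png

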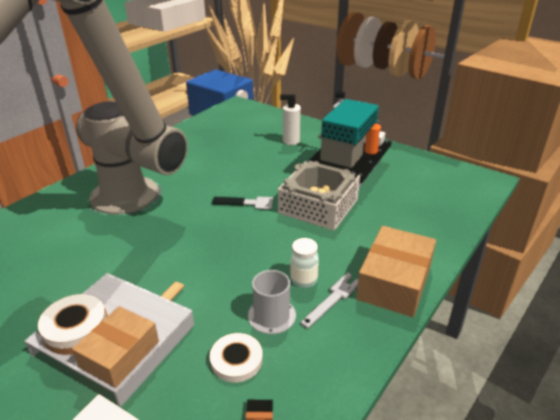

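The top view shows the paddle blade at (380,250), the riser at (440,255), the tank at (183,222), the cup at (346,163), the jar at (292,168), the wrench at (302,138), the scraper at (230,290) and a tape roll at (395,162). Next I measure the paddle, tank, cup and riser.

```bash
python3 - <<'E'
from h import *
z=np.load("/tmp/top.npz");p,d=z['p'],z['d'];C=cloud("top",d)
def reg(m,n):
    P=C[m];r=cv2.minAreaRect((P[:,:2]*1000).astype(np.float32));print(n,len(P),np.round(P.mean(0),3),r)
hsv=cv2.cvtColor(p,cv2.COLOR_RGB2HSV)
v,u=np.mgrid[:420,:560]
box=lambda a,b,c,e:(u>=a)&(u<b)&(v>=c)&(v<e)
# paddle: wood colour
m=box(355,400,235,265)&(hsv[...,0]<28)&(hsv[...,1]>90);uu=np.c_[u[m],v[m]].astype(np.float32)
r=cv2.minAreaRect(uu);print("paddle px",r);b=cv2.boxPoints(r);print(np.round(ray("top",b,0.017),4))
H=C[...,2]
reg(box(385,500,195,310)&(H>.035)&(H<.058),"riser")
reg(box(140,230,170,270)&(H>.085)&(H<.115),"tank rim")
reg(box(35,135,195,270)&(H>.2)&(H<.25),"head")
reg(box(320,372,135,190)&(H>.09)&(H<.12),"cup rim")
reg(box(275,312,150,190)&(H>.095)&(H<.12),"jar")
reg(box(200,260,255,325)&(H>.008)&(H<.06),"scraper")
reg(box(262,345,120,150)&(H>.008)&(H<.06),"wrench")
reg(box(370,420,140,185)&(H>.012)&(H<.06),"roll")
reg(box(205,290,60,135)&(H>.03)&(H<.3),"box")
save("zoom",cv2.resize(p[165:270,130:250],None,fx=6,fy=5.5,interpolation=2))
E
```

```text
paddle px ((379.5932922363281, 249.09056091308594), (10.137567520141602, 30.048789978027344), 81.02737426757812)
[[ 0.4696 -0.1917  0.017 ]
 [ 0.4832 -0.2764  0.017 ]
 [ 0.4548 -0.2807  0.017 ]
 [ 0.4412 -0.196   0.017 ]]
riser 4383 [ 0.451 -0.356  0.05 ] ((466.26617431640625, -429.88311767578125), (272.28192138671875, 306.2679138183594), 7.641974925994873)
tank rim 2048 [0.537 0.311 0.099] ((533.93310546875, 311.4297790527344), (196.1422882080078, 184.7079315185547), 7.9216108322143555)
head 3938 [0.507 0.533 0.225] ((493.91546630859375, 546.81494140625), (146.6571502685547, 220.51443481445312), 8.279211044311523)
cup rim 162 [ 0.696 -0.133  0.103] ((695.2305908203125, -132.86251831054688), (82.4948959350586, 82.91739654541016), 83.41271209716797)
jar 384 [0.686 0.013 0.111] ((686.0521240234375, 12.572563171386719), (56.99005126953125, 56.82370376586914), 89.50070190429688)
scraper 788 [0.345 0.185 0.014] ((345.6359558105469, 189.84080505371094), (167.1744842529297, 193.459228515625), 88.08358001708984)
wrench 745 [0.79  0.005 0.016] ((790.8593139648438, -16.766761779785156), (82.3353042602539, 233.49513244628906), 1.6319549083709717)
roll 1166 [ 0.712 -0.279  0.024] ((711.2658081054688, -286.3559875488281), (122.58307647705078, 109.65121459960938), 82.81250762939453)
box 3944 [0.873 0.138 0.089] ((878.345703125, 139.05299377441406), (142.85533142089844, 200.24417114257812), 11.386674880981445)
```

View pics/zoom.png

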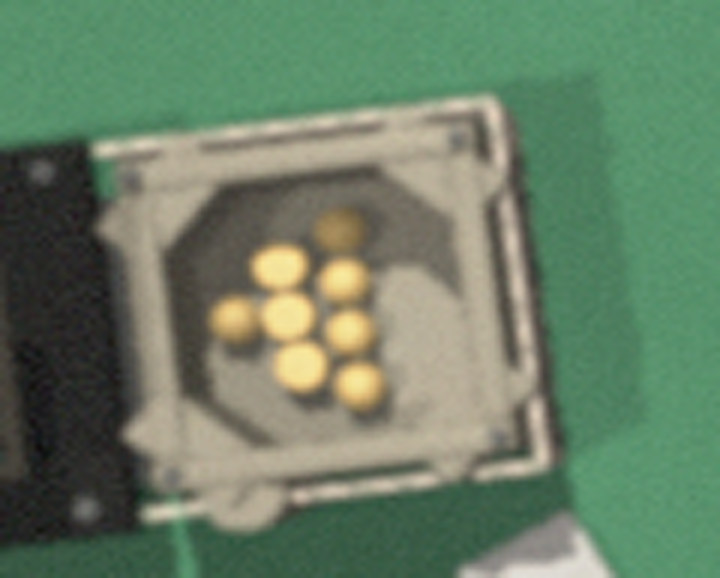

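The zoom shows the three slugs, larger and bright, at (280,268), (287,316) and (300,367), with five beads around them. I'll move above the blade and look with the wrist camera.

```bash
cat >> h.py <<'E'
def go(x,y,z,yawdeg):
    s=telemetry.observe();p=np.array(s["tool_pos"]);r=s["tool_rot"]
    from scipy.spatial.transform import Rotation as Ro
    R=Ro.from_euler("xyz",r).as_matrix();yaw=np.degrees(r[2])
    print("shift mm",np.round(1000*R.T@(np.array([x,y,z])-p),1),"roll",np.round(-np.radians((yawdeg-yaw+180)%360-180),3))
E
python3 -c "
from h import *
go(.462,-.235,.405,99.1)
c=np.array([[183.3,221.4]]);print(ray('top',c,.1))"
```

```text
shift mm [ 396.6 -191.2   -0.5] roll -1.501
[[0.53697516 0.30972016 0.1       ]]
```

```bash
python3 -m crank '[[0.4,397,-191,0,-1.5],[0.4,397,-191,0,-1.5],[0.4,397,-191,0,-1.5],[0.4,397,-191,0,-1.5],[0.4,397,-191,0,-1.5],[0.4,397,-191,0,-1.5],[0.4,397,-191,0,-1.5],[0.4,397,-191,0,-1.5],[0.4,397,-191,0,-1.5],[0.4,397,-191,0,-1.5],[0.4,397,-191,0,-1.5],[0.4,397,-191,0,-1.5]]' 5
python3 -m crank '[[0.4,0,0,0,-0.11],[0.4,0,0,0,-0.11]]'
python3 - <<'E'
from h import *
go(.462,-.235,.182,99.1)
c=cal("wrist");p,d=vision.read_camera("wrist");save("w1",p);np.savez("/tmp/w1",p=p,d=d)
print(-c[1].T@c[2],c[1][2])
E
```

```text
time: 1.1
tool_pos: [0.4653, -0.232, 0.4042]
tool_rot: [3.141, -0.001, 1.74]
contact_force: [0.1, 0.1, 0.1]
opening: 0.0644
grip_force: 0.0
time: 1.27
tool_pos: [0.4628, -0.2346, 0.4042]
tool_rot: [-3.141, -0.001, 1.844]
contact_force: [0.3, 0.9, 0.3]
opening: 0.0644
grip_force: 0.0
shift mm [ -0.3  -0.7 222.2] roll 0.115
[ 0.44535009 -0.17199082  0.38434723] [ 0.06489573 -0.23506099 -0.96981177]
```

View pics/w1.png

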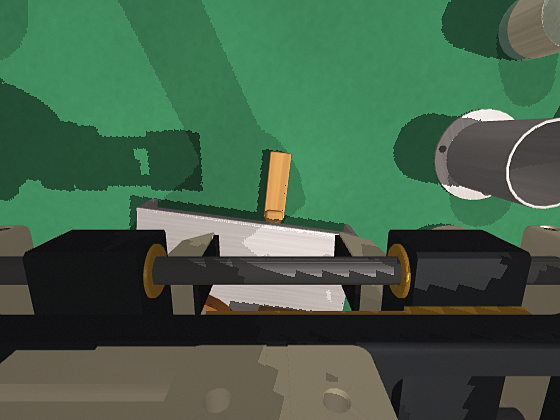

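The wrist view shows the whole blade at (268–291, 150–220), running into the riser mouth at row 220, and the cup on the right. I'll refine the blade pose.

```bash
python3 - <<'E'
from h import *
z=np.load("/tmp/w1.npz");p=z['p'];hsv=cv2.cvtColor(p,cv2.COLOR_RGB2HSV)
v,u=np.mgrid[:420,:560]
m=(u>250)&(u<310)&(v>140)&(v<212)&(hsv[...,0]<28)&(hsv[...,1]>90)
P=ray("wrist",np.c_[u[m],v[m]],.017)[:,:2]
r=cv2.minAreaRect((P*1000).astype(np.float32));b=cv2.boxPoints(r);print(r,b)
c=P.mean(0);w=np.linalg.svd(P-c)[2][0] if 0 else np.linalg.eigh(np.cov(P.T))[1][:,1]
w*=np.sign(w[1]);tip=c+w*np.percentile((P-c)@w,99.8);print("yaw",np.degrees(np.arctan2(w[1],w[0])),"tip",tip,"blade",tip-.042*w)
B=tip-.042*w;go(B[0],B[1],.182,np.degrees(np.arctan2(w[1],w[0])))
E
```

```text
((462.3271484375, -232.05230712890625), (25.625564575195312, 75.84693908691406), 9.013378143310547) [[ 443.7313  -196.60443]
 [ 455.61386 -271.5148 ]
 [ 480.923   -267.50018]
 [ 469.04044 -192.58981]]
yaw 98.73751844481203 tip [ 0.45648663 -0.19485081] blade [ 0.46286677 -0.23636338]
shift mm [-1.600e+00  1.000e-01  2.223e+02] roll 0.114
```

```bash
python3 -m crank '[[0.2,0,0,60,0.114],[0.2,0,0,100,0.114],[0.2,0,0,140,0.114],[0.2,0,0,175,0.114],[0.2,0,0,200,0.114],[0.2,0,0,215,0.114],[0.2,0,0,222,0.114],[0.2,0,0,222,0.114]]' 25
python3 -m crank '[[-1,0,0,0,0],[-1,0,0,0,0],[-1,0,0,0,0],[-1,0,0,0,0],[-1,0,0,0,0],[-1,0,0,0,0]]' 25
```

```text
time: 1.98
tool_pos: [0.4619, -0.2354, 0.1814]
tool_rot: [-3.139, -0.002, 1.722]
contact_force: [0.2, 0.2, 0.6]
opening: 0.0548
grip_force: 0.0
time: 2.48
tool_pos: [0.4626, -0.2354, 0.1834]
tool_rot: [3.14, 0.001, 1.725]
contact_force: [0.2, 0.4, 1.3]
opening: 0.0256
grip_force: 25.0
```

```bash
python3 -m crank '[[-1,8,0,0,0],[-1,25,0,0,0],[-1,50,0,0,0],[-1,75,0,0,0],[-1,100,0,0,0],[-1,125,0,0,0],[-1,150,0,0,0],[-1,180,0,0,0],[-1,210,0,0,0],[-1,232,0,0,0],[-1,245,0,0,0],[-1,250,0,0,0]]' 25
python3 -m crank '[[-1,0,0,0,0],[0,0,0,0,0],[0.2,0,0,0,0],[0.2,0,0,0,0],[0.2,0,0,0,0],[0.2,0,0,-30,0],[0.2,0,0,-70,0],[0.2,-60,0,-110,0],[0.2,-100,0,-140,0],[0.2,-140,0,-140,0],[0.2,-170,0,-140,0],[0.2,-170,0,-140,0]]' 25
python3 - <<'E'
from h import *
p,d=vision.read_camera("top");save("top1",p);np.savez("/tmp/t1",p=p,d=d)
p,d=vision.read_camera("wrist");save("w2",p);np.savez("/tmp/w2",p=p,d=d)
E
```

```text
time: 3.48
tool_pos: [0.4235, 0.0136, 0.1831]
tool_rot: [3.141, 0.0, 1.727]
contact_force: [-0.5, -2.6, 2.6]
opening: 0.0256
grip_force: 25.0
time: 4.48
tool_pos: [0.4506, -0.1605, 0.3243]
tool_rot: [3.139, 0.004, 1.722]
contact_force: [0.6, -0.0, -0.7]
opening: 0.0549
grip_force: 0.0
```

View pics/w2.png

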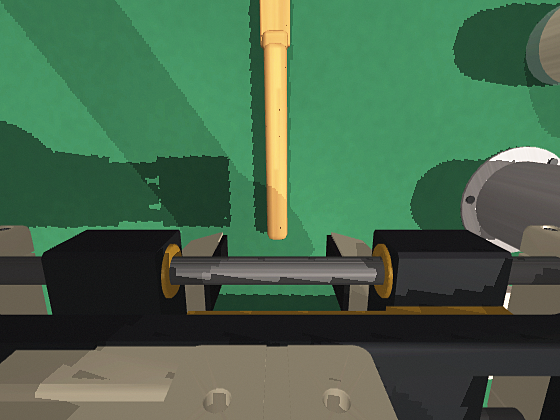

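The wrist view shows the whole handle free of the riser, from the blade joint at (275,40) to the end at (277,238).

```bash
python3 - <<'E'
from h import *
z=np.load("/tmp/w2.npz");p=z['p'];hsv=cv2.cvtColor(p,cv2.COLOR_RGB2HSV)
v,u=np.mgrid[:420,:560]
m=(u>250)&(u<310)&(v>60)&(v<245)&(hsv[...,0]<28)&(hsv[...,1]>70)
P=ray("wrist",np.c_[u[m],v[m]],.022)[:,:2]
c=P.mean(0);w=np.linalg.eigh(np.cov(P.T))[1][:,1];w*=np.sign(w[1])
e=c+w*np.percentile((P-c)@w,.2);y=np.degrees(np.arctan2(w[1],w[0]));print(y,e)
G=e+.025*w;print(G);go(G[0],G[1],.172,y)
E
```

```text
99.13588963957397 [ 0.45719933 -0.19826712]
[ 0.45322992 -0.17358426]
shift mm [-13.6   0.4 151.3] roll -0.01
```

```bash
python3 -m crank '[[0.2,-14,0,30,0],[0.2,-14,0,65,0],[0.2,-14,0,95,0],[0.2,-14,0,120,0],[0.2,-14,0,135,0],[0.2,-14,0,142,0],[0.2,-14,0,142,0],[-1,-14,0,142,0],[-1,-14,0,142,0],[-1,-14,0,142,0],[-1,-14,0,142,0],[-1,-14,0,142,0]]' 5
python3 -m crank '[[-1,0,0,0,0],[-1,0,0,0,0],[-1,0,0,0,0]]' 5
```

```text
time: 5.58
tool_pos: [0.4524, -0.17, 0.1811]
tool_rot: [3.141, 0.001, 1.725]
contact_force: [0.1, -0.6, -0.3]
opening: 0.0266
grip_force: 0.0
time: 5.83
tool_pos: [0.4524, -0.1701, 0.181]
tool_rot: [3.141, 0.0, 1.725]
contact_force: [-0.7, 0.8, 3.8]
opening: 0.0201
grip_force: 5.0
```

```bash
python3 -m crank '[[-1,0.5,0,-15,0],[-1,2,0,-31,0],[-1,4.5,0,-46,0],[-1,8,0,-61,0],[-1,12.5,0,-75.5,0],[-1,18,0,-90,0],[-1,24,0,-104,0],[-1,31.5,0,-117.5,0],[-1,39.6,0,-130.5,0],[-1,48.6,0,-143,0],[-1,58.3,0,-155,0],[-1,69,0,-166,0]]' 5
python3 - <<'E'
from h import *
p,d=vision.read_camera("scene");save("s2",p[100:400,60:460])
E
```

```text
time: 6.83
tool_pos: [0.4415, -0.1015, 0.3473]
tool_rot: [-3.142, 0.0, 1.725]
contact_force: [0.2, 0.4, -1.1]
opening: 0.0199
grip_force: 5.0
```

View pics/s2.png

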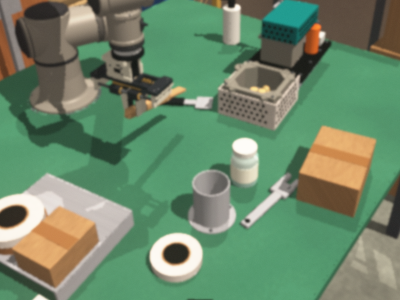

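The scene crop shows the paddle at about (125–185, 90–115), held nearly horizontal in the fingers. The 5 N grip stopped it swinging, so I'll ease to 3 N and measure the tilt with depth.

```bash
cat >> h.py <<'E'
def paddle():
    """wood-coloured points near the tool (scene+top depth): line fit"""
    g=np.array(telemetry.observe()["tool_pos"])-[0,0,.159]
    Q=[]
    for n in("scene","top"):
        p,d=vision.read_camera(n);C=cloud(n,d);h=cv2.cvtColor(p,cv2.COLOR_RGB2HSV)
        m=(d>0)&(h[...,0]>8)&(h[...,0]<24)&(h[...,1]>100)&(h[...,2]>90)&(np.linalg.norm(C-g,axis=-1)<.27)&(C[...,2]>.003)
        q=C[m];Q.append(q)
        if len(q)>20:
            f=np.linalg.norm(q-g,axis=1);far=q[f>np.percentile(f,93)].mean(0)
            print(n,len(q),"g",np.round(g,3),"mean",np.round(q.mean(0),3),"far",np.round(far,3),"maxr",round(f.max(),3),"zmin",round(q[:,2].min(),3))
        else: print(n,len(q))
E
python3 -m crank '[[-1,0,0,-20,0],[-1,0,0,-60,0],[-1,0,0,-60,0],[-1,0,0,-60,0],[-1,0,0,-60,0],[-1,0,0,-60,0]]' 3
python3 -c "
from h import *
paddle()"
```

```text
time: 7.38
tool_pos: [0.4414, -0.1019, 0.4052]
tool_rot: [-3.139, -0.001, 1.725]
contact_force: [-0.6, 0.5, -0.7]
opening: 0.02
grip_force: 3.0
scene 558 g [ 0.441 -0.102  0.246] mean [ 0.448 -0.086  0.19 ] far [ 0.434 -0.028  0.064] maxr 0.266 zmin 0.035
top 185 g [ 0.441 -0.102  0.246] mean [ 0.431 -0.038  0.104] far [ 0.426 -0.013  0.04 ] maxr 0.228 zmin 0.038
```

```bash
python3 -m crank '[[-1,-10,0,-30,0],[-1,15,0,-60,0],[-1,0,0,-60,0],[-1,15,0,-60,0],[-1,0,0,-60,0],[-1,15,0,-60,0],[-1,0,0,-60,0],[-1,0,0,-60,0],[-1,0,0,-60,0],[-1,0,0,-60,0]]' 3
python3 -c "
from h import *
paddle()"
```

```text
time: 8.32
tool_pos: [0.4417, -0.1018, 0.4662]
tool_rot: [-3.141, -0.001, 1.724]
contact_force: [0.1, 0.4, -0.8]
opening: 0.0199
grip_force: 3.0
scene 757 g [ 0.442 -0.102  0.307] mean [ 0.449 -0.101  0.237] far [ 0.441 -0.071  0.093] maxr 0.232 zmin 0.078
top 58 g [ 0.442 -0.102  0.307] mean [ 0.438 -0.07   0.125] far [ 0.436 -0.064  0.09 ] maxr 0.224 zmin 0.087
```

```bash
python3 -m crank '[[-1,20,0,0,0],[-1,-10,0,0,0],[-1,20,0,0,0],[-1,-10,0,0,0],[-1,20,0,0,0],[-1,-5,0,0,0],[-1,15,0,0,0],[-1,0,0,0,0],[-1,8,0,0,0],[-1,0,0,0,0],[-1,0,0,0,0],[-1,0,0,0,0]]' 3
python3 -c "
from h import *
paddle()"
```

```text
time: 9.42
tool_pos: [0.4417, -0.1021, 0.4667]
tool_rot: [-3.142, 0.0, 1.724]
contact_force: [-0.1, -0.5, -0.5]
opening: 0.02
grip_force: 3.0
scene 827 g [ 0.442 -0.102  0.308] mean [ 0.451 -0.111  0.23 ] far [ 0.445 -0.097  0.085] maxr 0.238 zmin 0.07
top 0
```

```bash
cat >> h.py <<'E'
TC=np.array([.537,.310]);TY=np.radians(7.8);TX=np.array([np.cos(TY),np.sin(TY)]);TV=np.array([-np.sin(TY),np.cos(TY)])
def tk(P): P=np.asarray(P);return np.round(1000*np.c_[(P[...,:2]-TC)@TX,(P[...,:2]-TC)@TV],1)
E
python3 - <<'E'
from h import *
zz=np.array([[280,268],[287,316],[300,367],[235,320],[340,230],[345,280],[350,330],[360,385]])/[6,5.5]+[130,165]
print(tk(ray("top",zz,.042)))
P=TC+TV*-.048;print(P);go(P[0],P[1],.535,97.8)
z=np.load("/tmp/top.npz");C=cloud("top",z['d']);K=tk(C.reshape(-1,3));h=C[...,2].ravel()
m=(h>.094)&(h<.106)&(abs(K)<105).all(1);Q=K[m]
for s,n in((1,"x"),(0,"y")):
    q=Q[abs(Q[:,s])<25][:,1-s];print(n,q[q<0].min(),q[q<0].max(),q[q>0].min(),q[q>0].max())
E
python3 -m crank '[[-1,0,0,0,0],[-1,0,0,0,0],[-1,0,0,-30,0],[-1,0,0,-68,0],[-1,0,0,-68,0]]' 50
```

```text
[[ 26.6  25.4]
 [  1.8  25.2]
 [-24.8  22.3]
 [  3.   49.6]
 [ 42.2  -4.8]
 [ 16.5  -4. ]
 [ -9.1  -3.2]
 [-37.6  -4.4]]
[0.54351435 0.2624441 ]
shift mm [344.5 156.4 -68.3] roll 0.018
x -79.3 -63.6 68.3 93.0
y -80.2 -63.8 67.5 84.9
time: 9.93
tool_pos: [0.4419, -0.1018, 0.541]
tool_rot: [3.132, 0.006, 1.725]
contact_force: [0.4, -0.5, -0.6]
opening: 0.0196
grip_force: 50.0
```

```bash
python3 -m crank '[[-1,14,6,0,0.018],[-1,41,19,0,0.018],[-1,76,34,0,0.018],[-1,110,50,0,0.018],[-1,145,66,0,0.018],[-1,180,81,0,0.018],[-1,215,97,0,0.018],[-1,250,113,0,0.018],[-1,284,129,0,0.018],[-1,314,142,0,0.018],[-1,335,152,0,0.018],[-1,345,156,0,0.018]]' 50
python3 - <<'E'
from h import *
paddle();s=telemetry.observe();print(s["tool_pos"],tk(s["tool_pos"]),s["tool_rot"])
p,d=vision.read_camera("scene");save("s3",cv2.resize(p[40:240,250:450],None,fx=3,fy=3))
E
```

```text
time: 10.93
tool_pos: [0.5433, 0.266, 0.5337]
tool_rot: [-3.141, -0.001, 1.71]
contact_force: [0.1, 0.9, -1.0]
opening: 0.0196
grip_force: 50.0
scene 702 g [0.543 0.266 0.375] mean [0.547 0.256 0.29 ] far [0.546 0.272 0.146] maxr 0.24 zmin 0.135
top 4
[0.54307498 0.26438013 0.5337542 ] [[ -0.2 -46. ]] [-3.14048959e+00  2.76403052e-04  1.70914064e+00]
```

View pics/s3.png

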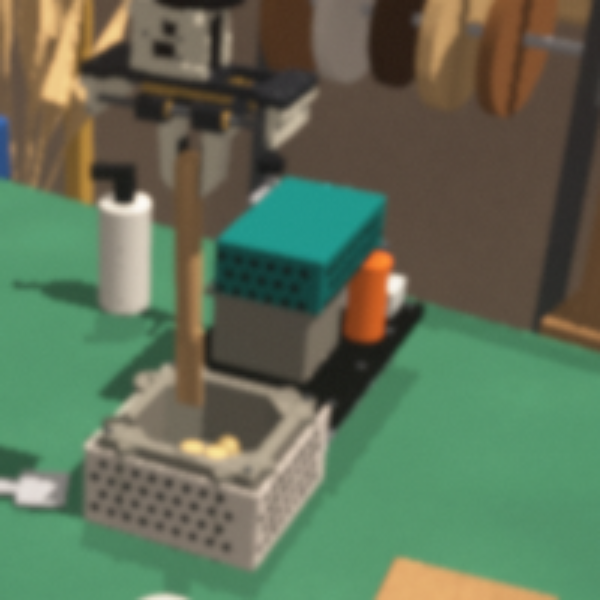

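The scene crop shows the paddle upright, tip at (190,400) over the near side of the tank and slightly forward of vertical. I'll shift back 8 mm and go down.

```bash
python3 -m crank '[[-1,-8,0,0,0],[-1,-8,0,20,0],[-1,-8,0,45,0],[-1,-8,0,70,0],[-1,-8,0,88,0],[-1,-8,0,97,0],[-1,-8,0,101,0],[-1,-8,0,101,0],[-1,-8,0,101,0]]' 50
python3 - <<'E'
from h import *
s=telemetry.observe();print(s["tool_pos"],tk(s["tool_pos"]),s["contact_force"],s["torque"])
E
```

```text
time: 11.83
tool_pos: [0.5443, 0.2544, 0.4351]
tool_rot: [3.139, -0.0, 1.706]
contact_force: [0.7, 0.2, -0.8]
opening: 0.0194
grip_force: 50.0
[0.54429669 0.25441735 0.43508328] [[ -0.3 -56.1]] [ 0.74729328  0.21988904 -0.80977631] [-0.03644553 -0.07446629 -0.00698088]
```

```bash
python3 -m crank '[[-1,0,0,3,0],[-1,0,0,6,0]]' 60
python3 -m crank '[[-1,1.5,10.9,0,0],[-1,5.9,21,0,0],[-1,12.9,29.7,0,0],[-1,22,36.4,0,0],[-1,32.6,40.6,0,0],[-1,44,42,0,0],[-1,55.4,40.6,0,0],[-1,66,36.4,0,0],[-1,75.1,29.7,0,0],[-1,82.1,21,0,0],[-1,86.5,10.9,0,0],[-1,88,0,0,0]]' 60
python3 - <<'E'
from h import *
s=telemetry.observe();print(tk(s["tool_pos"]),s["contact_force"],s["torque"])
paddle()
E
```

```text
time: 12.0
tool_pos: [0.5442, 0.255, 0.4289]
tool_rot: [3.139, -0.0, 1.707]
contact_force: [-0.0, 0.7, -0.6]
opening: 0.0195
grip_force: 60.0
time: 13.0
tool_pos: [0.5306, 0.343, 0.4277]
tool_rot: [3.142, 0.001, 1.708]
contact_force: [-0.4, -1.4, -1.2]
opening: 0.0199
grip_force: 60.0
[[-1.9 33.6]] [-0.36587577 -1.40787365 -1.21335357] [-0.37029816 -0.23427047  0.03541948]
scene 680 g [0.531 0.343 0.269] mean [0.536 0.344 0.154] far [0.545 0.461 0.093] maxr 0.27 zmin 0.02
top 352 g [0.531 0.343 0.269] mean [0.52  0.342 0.078] far [0.474 0.551 0.157] maxr 0.27 zmin 0.019
```

```bash
python3 -m crank '[[-1,-1.5,-10.9,0,0],[-1,-5.9,-21,0,0],[-1,-12.9,-29.7,0,0],[-1,-22,-36.4,0,0],[-1,-32.6,-40.6,0,0],[-1,-44,-42,0,0],[-1,-55.4,-40.6,0,0],[-1,-66,-36.4,0,0],[-1,-75.1,-29.7,0,0],[-1,-82.1,-21,0,0],[-1,-86.5,-10.9,0,0],[-1,-88,0,0,0]]' 60
python3 -m crank '[[-1,0,0,0,0]]'
python3 - <<'E'
from h import *
s=telemetry.observe();print(tk(s["tool_pos"]),s["contact_force"],s["torque"])
p,d=vision.read_camera("top");np.savez("/tmp/t2",p=p,d=d);q,d=vision.read_camera("scene")
save("st1",np.hstack([cv2.resize(p[175:265,140:230],(400,400)),cv2.resize(q[90:230,270:410],(400,400))]))
E
```

```text
time: 14.1
tool_pos: [0.5455, 0.2536, 0.4273]
tool_rot: [-3.14, 0.002, 1.706]
contact_force: [0.3, 0.2, -0.1]
opening: 0.0193
grip_force: 60.0
time: 14.18
tool_pos: [0.5464, 0.2537, 0.4268]
tool_rot: [-3.141, 0.002, 1.705]
contact_force: [-1.3, 0.5, -0.3]
opening: 0.0199
grip_force: 60.0
[[  1.6 -57. ]] [-1.31052563  0.47100186 -0.33163865] [-0.01447201 -0.06199457 -0.00824228]
```

View pics/st1.png

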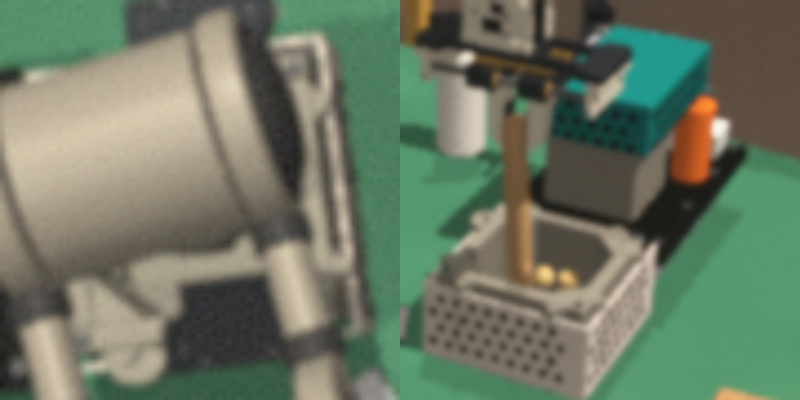

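The top view is blocked by the arm. The scene view shows the blade in the tank, with two beads visible at (545,275) and (567,278), so the stirring works. I'll do three more full turns and check with the wrist camera.

```bash
python3 -m crank '[[-1,1.5,10.9,0,0],[-1,5.9,21,0,0],[-1,12.9,29.7,0,0],[-1,22,36.4,0,0],[-1,32.6,40.6,0,0],[-1,44,42,0,0],[-1,55.4,40.6,0,0],[-1,66,36.4,0,0],[-1,75.1,29.7,0,0],[-1,82.1,21,0,0],[-1,86.5,10.9,0,0],[-1,88,0,0,0]]' 60 | sed -n '2p;4p'
python3 -m crank '[[-1,-1.5,-10.9,0,0],[-1,-5.9,-21,0,0],[-1,-12.9,-29.7,0,0],[-1,-22,-36.4,0,0],[-1,-32.6,-40.6,0,0],[-1,-44,-42,0,0],[-1,-55.4,-40.6,0,0],[-1,-66,-36.4,0,0],[-1,-75.1,-29.7,0,0],[-1,-82.1,-21,0,0],[-1,-86.5,-10.9,0,0],[-1,-88,0,0,0]]' 60 | sed -n '2p;4p'
python3 -m crank '[[-1,1.5,10.9,0,0],[-1,5.9,21,0,0],[-1,12.9,29.7,0,0],[-1,22,36.4,0,0],[-1,32.6,40.6,0,0],[-1,44,42,0,0],[-1,55.4,40.6,0,0],[-1,66,36.4,0,0],[-1,75.1,29.7,0,0],[-1,82.1,21,0,0],[-1,86.5,10.9,0,0],[-1,88,0,0,0]]' 60 | sed -n '2p;4p'
python3 -m crank '[[-1,-1.5,-10.9,0,0],[-1,-5.9,-21,0,0],[-1,-12.9,-29.7,0,0],[-1,-22,-36.4,0,0],[-1,-32.6,-40.6,0,0],[-1,-44,-42,0,0],[-1,-55.4,-40.6,0,0],[-1,-66,-36.4,0,0],[-1,-75.1,-29.7,0,0],[-1,-82.1,-21,0,0],[-1,-86.5,-10.9,0,0],[-1,-88,0,0,0]]' 60 | sed -n '2p;4p'
python3 -m crank '[[-1,1.5,10.9,0,0],[-1,5.9,21,0,0],[-1,12.9,29.7,0,0],[-1,22,36.4,0,0],[-1,32.6,40.6,0,0],[-1,44,42,0,0],[-1,55.4,40.6,0,0],[-1,66,36.4,0,0],[-1,75.1,29.7,0,0],[-1,82.1,21,0,0],[-1,86.5,10.9,0,0],[-1,88,0,0,0]]' 60 | sed -n '2p;4p'
python3 -m crank '[[-1,-1.5,-10.9,0,0],[-1,-5.9,-21,0,0],[-1,-12.9,-29.7,0,0],[-1,-22,-36.4,0,0],[-1,-32.6,-40.6,0,0],[-1,-44,-42,0,0],[-1,-55.4,-40.6,0,0],[-1,-66,-36.4,0,0],[-1,-75.1,-29.7,0,0],[-1,-82.1,-21,0,0],[-1,-86.5,-10.9,0,0],[-1,-88,0,0,0]]' 60 | sed -n '2p;4p'
python3 - <<'E'
from h import *
s=telemetry.observe();print(s["time"],tk(s["tool_pos"]),s["contact_force"],s["torque"])
c=cal("wrist");p,d=vision.read_camera("wrist");save("w3",p);np.savez("/tmp/w3",p=p,d=d,K=c[0],R=c[1],t=c[2])
E
```

```text
tool_pos: [0.5309, 0.3425, 0.4277]
contact_force: [0.8, -3.7, 1.0]
tool_pos: [0.5452, 0.2542, 0.4274]
contact_force: [0.5, 0.2, -0.2]
tool_pos: [0.5308, 0.3427, 0.4278]
contact_force: [1.4, -4.2, -1.1]
tool_pos: [0.5455, 0.2535, 0.4273]
contact_force: [0.2, -1.0, -1.0]
tool_pos: [0.5315, 0.342, 0.4276]
contact_force: [3.4, -2.4, -1.0]
tool_pos: [0.5453, 0.2546, 0.4276]
contact_force: [0.8, 1.2, -0.4]
20.2833 [[  0.7 -56. ]] [ 0.7763363   1.22046511 -0.35813954] [ 0.03986598 -0.13852277 -0.01200665]
```

View pics/w3.png

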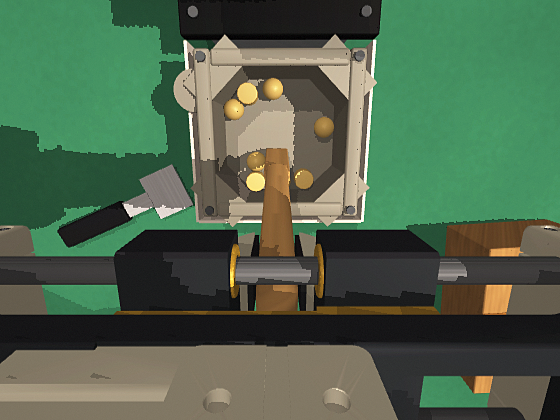

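The wrist view shows pieces spread over the tank. Flat-topped slugs are at (247,93) and (256,181), probably (304,180) too, and beads at (273,88), (234,110), (324,127) and (256,160). I'll lift straight out and check distances from above.

```bash
python3 -m crank '[[-1,0,0,-8,0],[-1,0,0,-25,0],[-1,0,0,-50,0],[-1,0,0,-80,0],[-1,0,0,-105,0],[-1,0,0,-125,0],[-1,0,0,-135,0],[-1,0,0,-135,0]]' 60
python3 - <<'E'
from h import *
c=cal("wrist");p,d=vision.read_camera("wrist");np.savez("/tmp/w4",p=p,d=d)
C=cloud("wrist",d,c)
h=cv2.cvtColor(p,cv2.COLOR_RGB2HSV);K=tk(C.reshape(-1,3)).reshape(420,560,2)
m=((d>0)&(h[...,0]<32)&(h[...,1]>90)&(abs(K)<68).all(-1)&(C[...,2]>.028)&(C[...,2]<.06)).astype(np.uint8)
n,L,S,Ce=cv2.connectedComponentsWithStats(m)
for i in range(1,n):
    if S[i,4]<25: continue
    q=L==i;z=C[...,2][q];print(S[i,:5],tk(ray("wrist",Ce[i],.04)),"zmax",round(np.percentile(z,97),4),"med",round(np.median(z),4))
g=np.argwhere((abs(K)<72).all(-1)&(d>0)&(C[...,2]<.1));a,b=g.min(0),g.max(0);print(a,b)
s=min(790/(b[1]-a[1]),590/(b[0]-a[0]));save("w4",cv2.resize(p[a[0]:b[0],a[1]:b[1]],None,fx=s,fy=s,interpolation=2));print(s)
E
```

```text
time: 21.0
tool_pos: [0.5435, 0.2548, 0.5661]
tool_rot: [3.136, -0.0, 1.707]
contact_force: [-0.1, 0.2, -0.8]
opening: 0.0197
grip_force: 60.0
[266  93  15  16 183] [[-5.2 55.4]] zmax 0.0465 med 0.0426
[237  96  26  27 367] [[-41.9  42. ]] zmax 0.0459 med 0.0437
[303 121  15  15 174] [[54.9 12.9]] zmax 0.0463 med 0.0424
[243 144  15  15 163] [[-42.8 -23.4]] zmax 0.046 med 0.0428
[289 159  14  15 166] [[ 32.3 -48.2]] zmax 0.0455 med 0.044
[252 160  13  15 147] [[-29.8 -50.6]] zmax 0.0459 med 0.044
[ 84 224] [186 327]
5.784313725490196
```

View pics/w4.png

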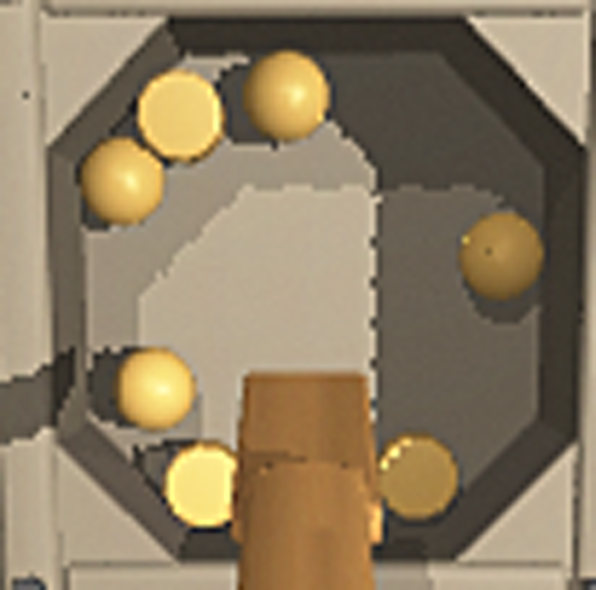

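The crop shows the slugs (flat tops) at (180,115), (205,485) and (418,478), about 118 mm apart at most against the 66 mm needed, with everything in the tank. Next is the cup.

```bash
python3 -c "
from h import *
go(.6985,-.151,.55,97.8)"
```

```text
shift mm [-423.2   98.2   14.4] roll -0.0
```

```bash
python3 -m crank '[[-1,-15,3,0,0],[-1,-45,10,0,0],[-1,-85,19,0,0],[-1,-125,28,0,0],[-1,-165,38,0,0],[-1,-205,47,0,0],[-1,-245,57,0,0],[-1,-285,66,0,0],[-1,-325,75,0,0],[-1,-362,84,4,0],[-1,-395,92,10,0],[-1,-415,97,14,0]]' 60
python3 -m crank '[[-1,-8,1.5,0,0],[-1,-8,1.5,0,0],[-1,-8,1.5,0,0]]' 60
python3 - <<'E'
from h import *
go(.6985,-.151,.55,97.8)
paddle()
c=cal("wrist");p,d=vision.read_camera("wrist");q,_=vision.read_camera("scene")
save("cup1",np.hstack([cv2.resize(p[:240,160:400],(400,400)),cv2.resize(q[170:340,190:360],(400,400))]))
C=cloud("wrist",d,c);h=cv2.cvtColor(p,cv2.COLOR_RGB2HSV)
g=np.array(telemetry.observe()["tool_pos"])-[0,0,.159]
D=C-g
m=(d>0)&(h[...,0]<28)&(h[...,1]>80)&(abs(D[...,:2])<.06).all(-1)&(D[...,2]<-.2)&(D[...,2]>-.25)
Q=C[m];print("tip",len(Q),Q.mean(0),Q.min(0),Q.max(0))
m=(d>0)&(C[...,2]>.099)&(C[...,2]<.11)&(np.hypot(C[...,0]-.696,C[...,1]+.133)<.055)&(h[...,1]<60);Q=C[m][:,:2]
print("rim",len(Q),cv2.minEnclosingCircle((Q*1000).astype(np.float32)))
E
```

```text
time: 22.05
tool_pos: [0.6972, -0.1471, 0.5455]
tool_rot: [-3.137, -0.0, 1.703]
contact_force: [0.1, -0.2, -0.7]
opening: 0.0197
grip_force: 60.0
time: 22.3
tool_pos: [0.6993, -0.1511, 0.547]
tool_rot: [-3.139, -0.001, 1.706]
contact_force: [-0.3, 0.9, -0.9]
opening: 0.0194
grip_force: 60.0
shift mm [ 0.2 -0.8 -3. ] roll -0.001
scene 1130 g [ 0.699 -0.151  0.388] mean [ 0.706 -0.15   0.329] far [ 0.701 -0.124  0.259] maxr 0.263 zmin 0.153
top 73 g [ 0.699 -0.151  0.388] mean [ 0.693 -0.114  0.196] far [ 0.691 -0.108  0.163] maxr 0.233 zmin 0.159
tip 198 [ 0.69295335 -0.11014238  0.17368563] [ 0.68025383 -0.11661259  0.15347797] [ 0.70574323 -0.10534282  0.1903823 ]
rim 361 ((697.2876586914062, -132.9822540283203), 41.82632064819336)
```

View pics/cup1.png

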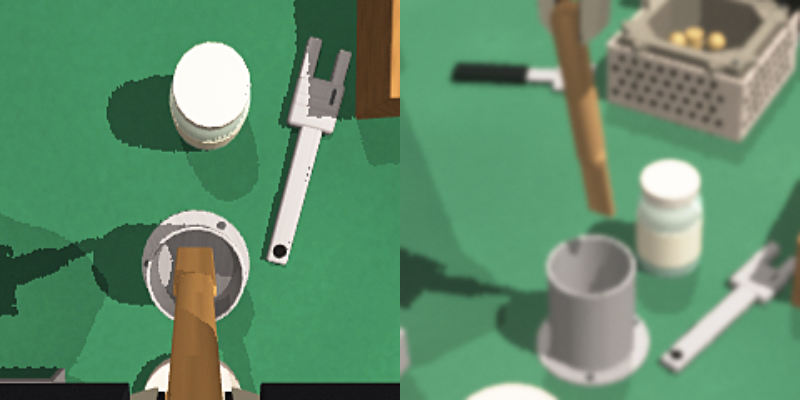

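The wrist half shows the tip over the cup mouth at (197,250). The scene half shows it still leaning about 10° after stirring. I'll let it swing to vertical again with a light grip.

```bash
python3 -m crank '[[-1,0,0,0,0],[-1,0,0,0,0],[-1,20,0,0,0],[-1,-10,0,0,0],[-1,20,0,0,0],[-1,-10,0,0,0],[-1,20,0,0,0],[-1,-10,0,0,0],[-1,20,0,0,0],[-1,-5,0,0,0],[-1,10,0,0,0],[-1,0,0,0,0]]' 3
python3 -m crank '[[-1,0,0,0,0],[-1,0,0,0,0],[-1,0,0,0,0],[-1,0,0,0,0]]' 60
cat >> h.py <<'E'
def tip():
    c=cal("wrist");p,d=vision.read_camera("wrist");C=cloud("wrist",d,c);h=cv2.cvtColor(p,cv2.COLOR_RGB2HSV)
    g=np.array(telemetry.observe()["tool_pos"])-[0,0,.159];D=C-g
    for a,b in((.2,.25),(.1,.15)):
        m=(d>0)&(h[...,0]<28)&(h[...,1]>80)&(abs(D[...,:2])<.07).all(-1)&(D[...,2]<-a)&(D[...,2]>-b)
        Q=C[m]
        if len(Q): print("g",g,"n",len(Q),Q.mean(0),"zmin",Q[:,2].min())
E
python3 -c "
from h import *
tip();paddle()"
```

```text
time: 23.5
tool_pos: [0.6989, -0.1478, 0.5491]
tool_rot: [3.141, -0.001, 1.71]
contact_force: [-0.6, 0.9, -0.3]
opening: 0.0199
grip_force: 3.0
time: 23.83
tool_pos: [0.699, -0.1507, 0.5488]
tool_rot: [3.141, 0.0, 1.707]
contact_force: [0.2, 0.7, -0.1]
opening: 0.0195
grip_force: 60.0
g [ 0.69895646 -0.15062252  0.38982765] n 182 [ 0.6972307  -0.13763747  0.16942172] zmin 0.1474237565208794
g [ 0.69895646 -0.15062252  0.38982765] n 346 [ 0.69739797 -0.13846885  0.26660122] zmin 0.2399393592278999
scene 1214 g [ 0.699 -0.151  0.39 ] mean [ 0.707 -0.159  0.32 ] far [ 0.704 -0.142  0.215] maxr 0.242 zmin 0.148
top 0
```

```bash
python3 -m crank '[[-1,0,0,15,0],[-1,0,0,40,0],[-1,0,0,70,0],[-1,0,0,98,0],[-1,0,0,120,0],[-1,0,0,132,0],[-1,0,0,137,0],[-1,-4,0,137,0],[-1,-8,0,137,0],[-1,-8,0,137,0]]' 60
python3 -c "
from h import *
s=telemetry.observe();print(s['contact_force'],s['torque'])"
```

```text
time: 24.82
tool_pos: [0.7002, -0.1596, 0.4127]
tool_rot: [3.14, 0.001, 1.706]
contact_force: [-0.4, -0.9, -0.6]
opening: 0.0198
grip_force: 60.0
[-0.40440868 -0.89703158 -0.56012278] [-0.02228042 -0.10468339 -0.0026171 ]
```

```bash
python3 -m crank '[[-1,-2,0,2,0],[-1,-3,0,4,0],[-1,-3,0,4,0]]' 60
python3 -m crank '[[-1,-2,0,2,0],[-1,-2,0,2,0]]' 60
python3 -c "
from h import *
s=telemetry.observe();print(s['contact_force'],s['torque'])"
```

```text
time: 25.07
tool_pos: [0.7004, -0.1612, 0.4097]
tool_rot: [3.139, -0.0, 1.707]
contact_force: [-0.8, 2.1, 5.8]
opening: 0.0198
grip_force: 60.0
time: 25.23
tool_pos: [0.7004, -0.1623, 0.4096]
tool_rot: [3.137, -0.001, 1.708]
contact_force: [-3.0, 5.7, 14.4]
opening: 0.0195
grip_force: 60.0
[-2.9538972   5.74125951 14.37466081] [ 1.476488    0.89981932 -0.06642556]
```

```bash
python3 -m crank '[[-1,0,0,-2,0],[-1,0,0,-2,0]]' 20
python3 -m crank '[[-1,0,0,0,0],[-1,0,0,0,0],[-1,0,0,0,0],[-1,0,0,0,0]]' 3
python3 -m crank '[[-0.5,0,0,0,0],[-0.4,0,0,0,0],[-0.2,0,0,0,0],[0,0,0,0,0],[0.1,0,0,0,0],[0.1,0,0,0,0]]' 3
python3 -c "
from h import *
s=telemetry.observe();print(s['contact_force'],s['torque']);tip();paddle()"
```

```text
time: 25.4
tool_pos: [0.7007, -0.1631, 0.4095]
tool_rot: [3.139, 0.001, 1.707]
contact_force: [-1.4, 2.0, 7.5]
opening: 0.0197
grip_force: 20.0
time: 25.73
tool_pos: [0.7009, -0.1637, 0.408]
tool_rot: [3.141, 0.001, 1.707]
contact_force: [0.3, 1.0, 3.9]
opening: 0.0198
grip_force: 3.0
time: 26.23
tool_pos: [0.7008, -0.1636, 0.4074]
tool_rot: [-3.141, -0.0, 1.707]
contact_force: [0.3, -0.0, -0.4]
opening: 0.048
grip_force: 0.0
[ 0.31026529 -0.02700532 -0.39376501] [ 0.03631714 -0.0949134   0.00428916]
g [ 0.70074416 -0.163587    0.24853658] n 180 [ 0.69932017 -0.14669972  0.02849455] zmin 0.0047618438187133315
g [ 0.70074416 -0.163587    0.24853658] n 355 [ 0.69943122 -0.148056    0.12545513] zmin 0.09855136829001541
scene 820 g [ 0.701 -0.164  0.249] mean [ 0.712 -0.186  0.189] far [ 0.719 -0.3    0.023] maxr 0.269 zmin 0.02
top 15
```

```bash
python3 -m crank '[[0.2,0,0,-10,0],[0.2,0,0,-30,0],[0.2,0,0,-60,0],[0.2,0,0,-90,0],[0.2,0,0,-115,0],[0.2,0,0,-120,0],[0.2,0,0,-120,0],[0.2,-30,0,-120,0],[0.2,-65,0,-120,0],[0.2,-100,0,-120,0],[0.2,-120,0,-120,0],[0.2,-120,0,-120,0]]' 3
python3 - <<'E'
from h import *
p,d=vision.read_camera("top");q,_=vision.read_camera("scene")
save("fin",np.hstack([cv2.resize(p[100:280,120:420],(400,240)),cv2.resize(q[70:350,120:420],(400,373))[:240]]) if 0 else np.vstack([cv2.resize(p[100:280,120:420],(450,270)),cv2.resize(q[70:350,170:470],(450,320))]))
E
```

```text
time: 27.38
tool_pos: [0.7175, -0.2885, 0.5153]
tool_rot: [-3.122, -0.012, 1.701]
contact_force: [1.5, -1.1, -2.7]
opening: 0.0552
grip_force: 0.0
```

View pics/fin.png

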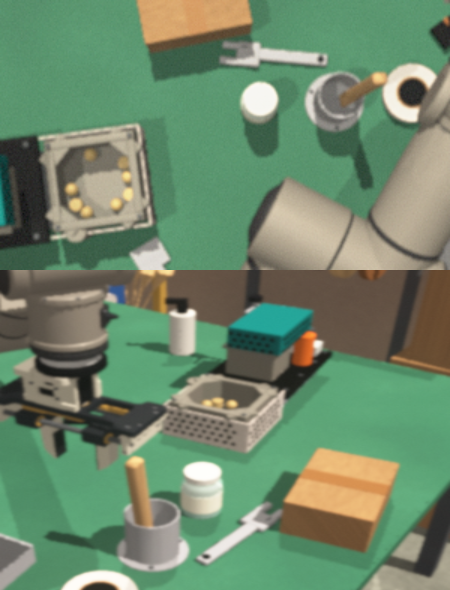

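The final view shows the paddle standing in the cup against its rim at (140,500), all eight pieces in the tank, the bystanders in place and the gripper clear. I'll let the arm settle, confirm the paddle is still, and hand in.

```bash
python3 -m crank '[[0.2,0,0,0,0],[0.2,0,0,0,0],[0.2,0,0,0,0],[0.2,0,0,0,0],[0.2,0,0,0,0],[0.2,0,0,0,0]]'
python3 - <<'E'
from h import *
def pad():
    p,d=vision.read_camera("scene");C=cloud("scene",d);h=cv2.cvtColor(p,cv2.COLOR_RGB2HSV)
    m=(d>0)&(h[...,0]>8)&(h[...,0]<24)&(h[...,1]>100)&(np.hypot(C[...,0]-.697,C[...,1]+.133)<.15)&(C[...,2]>.12)
    return C[m].mean(0),C[m][:,2].max()
a=pad()
for i in range(8): vision.read_camera("wrist")
b=pad();print(a,b)
if np.linalg.norm(a[0]-b[0])<.003 and b[1]>.2: print(ticket.hand_in())
E
```

```text
time: 27.98
tool_pos: [0.7164, -0.2816, 0.5283]
tool_rot: [3.14, 0.001, 1.707]
contact_force: [0.5, -0.1, -0.2]
opening: 0.0553
grip_force: 0.0
(array([ 0.7168683 , -0.18962986,  0.24692462]), np.float64(0.7117375599466268)) (array([ 0.71639671, -0.18863815,  0.24079408]), np.float64(0.4507661845656728))
```

```bash
python3 - <<'E'
from h import *
def pad():
    p,d=vision.read_camera("scene");C=cloud("scene",d);h=cv2.cvtColor(p,cv2.COLOR_RGB2HSV)
    m=(d>0)&(h[...,0]>8)&(h[...,0]<24)&(h[...,1]>100)&(np.hypot(C[...,0]-.697,C[...,1]+.133)<.1)&(C[...,2]>.12)&(C[...,2]<.27)
    return np.median(C[m],0),np.percentile(C[m][:,2],98)
a=pad()
for i in range(8): vision.read_camera("wrist")
b=pad();print(a,b)
if np.linalg.norm(a[0]-b[0])<.003 and b[1]>.2: print(ticket.hand_in())
E
```

```text
(array([ 0.7110307 , -0.17493878,  0.2015943 ]), np.float64(0.26382648559773886)) (array([ 0.71125765, -0.17520676,  0.20231038]), np.float64(0.263666865130036))
the job is handed in; nothing more can be done
None
```

I handed the job in at about 29 s: the charge got four wide turns, the slugs are scattered about 118 mm apart at most, all eight pieces are in the tank, and the paddle stands blade down in the tool cup.

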